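# Snap the plaster sanding block into its bench holder

## Task

Lock the white plaster sanding block into the aluminium bench holder so that castings can be rubbed on it: push it lengthwise in between the rails, from the flared mouth, until the block has pushed the orange spring catch aside and the catch clicks fully shut behind it. Let the block itself work the catch (do not touch the catch), push with care so that the plaster is not rammed hard against the end plate, and leave the blue-lidded jar and the two small castings where they stand.

Things in the scene. Friction and masses are not known exactly. Their poses are not given: they have to be found in the camera images.
- plaster_block: white plaster sanding block, a plain cuboid 45 (x) x 90 (y) x 30 (z) mm, about 0.2 kg, loose on the bench; origin at the centre of its underside, y along its length, z up. Either end may go in first.
- holder: slippery aluminium bench holder; origin on the bench, mid channel, x along the channel from flared mouth to end plate, y across, z up. No floor. Channel 48 mm wide between rails from x=-78 mm on, 12 thick, left 22 high, right 33 high, with the catch in its window. It covers x -105..+95, y -85..+60 mm. From x=-2 to +44 mm lips at z=33 mm reach 9 mm in from each side: slide in, do not drop in.
- holder_mouth (a point): on the bench at the mouth, mid channel, at holder x=-99 mm; the flare is about 66 mm wide here and narrows to 48 mm at x=-78 mm; nothing of the holder lies more than 6 mm outside it
- holder_seat (a point): on the bench in mid channel at holder x=-2 mm. The grey carriage with catch and end plate has been set by a screw within 8 mm either way along x; the setting is not reported, so the locked block's centre ends anywhere from 8 mm before to 8 mm beyond this point: feel or watch for the click.
- catch (a joint): orange spring catch on the right (-y) rail, m: 0 = shut, 0.005 to 0.008 while the block holds it aside; springs back to 0 once passed. Nose z 3 to 23 mm reaches 8 mm into the channel (to y=-16 mm); ramp toward the mouth starts 27 mm before the square locking face, which lies at x -55 to -39 mm. Pushing the block up the ramp takes 6 to 15 N, then less; locked, its rear end rests on that face.
- end_plate (a joint): black sprung end plate at the far end of the channel, m: 0 = at rest, grows as the block presses it back (spring 2 N at 0, 3.5 N at 0.003, where the catch clicks); it comes to a hard stop at 0.007, 4 mm beyond the click. More than 25 N on it is too hard for the plaster.
- slip_jar: bystander: white jar with a blue lid, 65 mm wide, 92 mm high; origin at its underside
- cuff_2: bystander: small white casting, 40x35x18 mm; origin at its underside
- cuff_5: bystander: small white casting, 46x36x15 mm; origin at its underside
- banding_wheel: obstacle, fixed: round grey turntable, plate about 200 mm across, with a cast bud on it, 215 mm high in all; origin on the bench at its middle. Pass over or round it.
Mind the look-alikes: they are no part of the job. Of the things that look like the plaster_block, the middle-sized one is meant.

How it is judged:
By the outcome, as a careful person would: the job done as asked, in the order asked, and still so for the second after the job is handed in, with the robot touching nothing.
It also fails if it takes over 58 s, if anything falls off the work surface, if the arm or the gripper's body presses on something with over 40 N, if the wrist force passes 120 N, or if a joint passes its speed limit or range.

## Robot

A 6-joint arm with a two-finger parallel gripper is mounted at the origin on a cart in front of the work surface, level with it; the furniture and walls round the work are solid. World frame = base frame: x ahead of the robot, y to its left, z up, the work surface at z = 0. Lengths are in m, angles in rad, forces in N, time in s.
With the tool pointing down it reaches from about 0.35 to 0.975 m from the base axis. Payload 7.1 kg.
Tool frame: the origin (TCP) lies midway between the tips of the shut fingers; the grasp point (between the pads) lies 19 mm behind it; z points along the fingers, y is the line along which they close (so a half turn about z gives the same grasp; the last joint's range is limited). The gripper opens to 88 mm and grips with 3 to 60 N. Pads are 20 mm wide; open, the fingers measure 115 mm over their backs; the gripper's body (75 mm by 178 mm) begins 61 mm behind the grasp point.
Start: joints at [1.215, 0.423, 1.63, -0, 1.089, -0.019], TCP at [0.207, 0.59, 0.223] pointing down, gripper open.
Joint ranges: [-3, 3], [-0.9, 2.11], [0.09, 2.58], [-1.31, 4.45], [0.11, 2.69], [-2.54, 2.54]. Speed limits (rad/s): [2.39, 2.39, 3.01, 3.14, 3.14, 3.14].

## Interface

Orientations are given as a rotation vector (axis times angle).
In Python, from station import env, vision, nets gives the robot as it stands.
- The arm moves only by the tool apply_moves, never from a script. Its argument "motion" is one flat list of numbers, 4 for each row, row after row: the shift along the world's x, y, z in m, then the turn about the world's z in degrees. A call has 1 to 5 rows; each row shifts and turns the commanded pose from where the row before left it; what a row does not reach is not made up. A row lasts 1/10 s, in which the tool goes at most 50 mm and 8.59 degrees, less where a joint would pass 70% of its speed; a pose out of reach is approached as far as the arm can. A call is refused whole if a number of a shift passes 0.05 or a number of a turn 8.59, either way. A call with a gripper value outside its range is refused whole. "claw" is the finger opening in m, from 0 to 0.0878, set as the call begins (left out, the last holds). The fingers move at their own pace and stop on an object; the grip force is fixed at half the most. Time passes only in rows, so rows that do not move let the fingers close. It gives the time, the measured TCP pose, the force, the opening and the grip force at its end, in the units of the state.
- env.read_state(): the state, without advancing time (a new reading comes with each control period).
- vision.snapshot(name): name is "scene" or "side" or "wrist"; returns the picture (400x640x3 uint8, red, green, blue); there is no depth.
- vision.camera_params(name): a dict with "mtx" (3x3 intrinsics, pixels), "camera_from_world" (4x4, takes a point from world to camera coordinates). Camera axes: x right, y up, looking along -z (the intrinsics and any distortion apply to the point x, -y, -z); pixel columns grow to the right and rows downward; lengths in m; the calibration is good to about 2 mm. A picture is of the moment at which its call begins: read the wrist's pose just before it. camera_params takes no time and is no camera call; for the wrist camera it gives the pose at the moment of the call.
- env.hand_in(): hands the job in; it is judged then, once.
Trained networks look in the newest picture that a camera, given by its name, has taken for a name from the list of things; names that differ only in an ending like _2 or _b are one class to them, and where a whole thing is asked for, a point or a joint stands for the part that bears it (a point fixed in the world has none). Each returns a list of dicts, best first, with "conf" (0 to 1); they miss things now and then, are a little off and sometimes report something else, mostly with a low value. They report only what shows in the picture. A call takes as long as a camera call. They do not tell look-alikes from the thing itself.
- nets.recognise(camera, name): "rect" ([left, top, right, bottom] in pixels, round what is visible of it).
- nets.mark_of(camera, name): "location" ([column, row] in pixels: a listed point, or the origin of a listed thing).
The state is a dict: "time": time; "joints": joint angles; "qd": joint speeds; "joint_efforts": joint torques, N m; "ee_pos": TCP position; "tool_rot": TCP orientation; "force": force on the tool from outside, world axes, zero at the start; "moment": the same for the moment, N m; "grip_width": opening from 0.0 (shut) to 1.0 (fully open); "grasp_force": force on a finger pad.
Only numpy, scipy, OpenCV 4.12 (cv2) and the standard library are available. Lean on these libraries where they do the work, as an engineer would, in place of code of your own. Each camera call takes 0.05 s, during which the arm holds its last target. There are 200 camera calls.

## Working session

There is one attempt and no reset: what is moved stays moved. The work goes in short steps, Python scripts to look and compute and a tool call to move; the robot and the scene stay as the last step left them, time stands still between calls to the robot, and variables do not carry over. Pictures are saved under pics/ and viewed, at most 10 in all, crops included, and the job is handed in when it is done.

Besides the shell and the picture viewer there is one more tool, called after ">>>" as name(argument=value, ...) on one line, values as JSON. apply_moves: Moves the arm, as the interface text tells. Its arguments: {"type":"object","properties":{"motion":{"type":"array","items":{"type":"number"}},"claw":{"type":"number"}},"required":["motion"]}

```bash
mkdir -p pics; cat > h.py <<'E'
import numpy as np, cv2
from station import env, vision, nets
def ray(cam,px,P=None):
    P=P or vision.camera_params(cam); K=np.array(P["mtx"]);T=np.array(P["camera_from_world"])
    d=np.linalg.inv(K)@np.array([px[0],px[1],1.]); d=np.array([d[0],-d[1],-d[2]])
    return -T[:3,:3].T@T[:3,3], T[:3,:3].T@d
def onz(cam,px,z=0.,P=None):
    o,d=ray(cam,px,P); return o+d*(z-o[2])/d[2]
def proj(cam,p,P=None):
    P=P or vision.camera_params(cam); T=np.array(P["camera_from_world"]);c=T[:3,:3]@np.array(p)+T[:3,3]
    q=np.array(P["mtx"])@np.array([c[0],-c[1],-c[2]]); return q[:2]/q[2]
E
cat > a.py <<'E'
from h import *
np.set_printoptions(precision=3,suppress=True)
for c in ["scene","side"]:
    im=vision.snapshot(c); cv2.imwrite(f"pics/{c}0.png",im[:,:,::-1])
    P=vision.camera_params(c); print(c,P.keys(),ray(c,(320,200))[0])
    for n in ["plaster_block","holder","holder_mouth","holder_seat","catch","end_plate","slip_jar","cuff_2","banding_wheel"]:
        for f,k in ((nets.recognise,"rect"),(nets.mark_of,"location")):
            if k=="rect" and n in("holder_mouth","holder_seat"):continue
            for r in f(c,n)[:4]:
                v=np.array(r[k]); print(n,k,round(r["conf"],2),v.round(), onz(c,v)[:2] if k=="location" else "")
print(env.read_state())
E
python3 a.py
```

```text
scene dict_keys(['mtx', 'camera_from_world']) [0.027 0.559 0.52 ]
plaster_block rect 0.7 [308. 255. 374. 302.] 
plaster_block rect 0.68 [219. 260. 263. 312.] 
plaster_block rect 0.59 [266. 303. 295. 345.] 
plaster_block location 0.68 [344. 283.] [0.369 0.212]
plaster_block location 0.57 [239. 288.] [0.49 0.36]
plaster_block location 0.56 [282. 325.] [0.373 0.35 ]
holder rect 0.84 [256. 178. 339. 233.] 
holder location 0.61 [291. 208.] [0.621 0.136]
holder_mouth location 0.84 [323. 224.] [0.524 0.122]
holder_seat location 0.56 [291. 211.] [0.612 0.143]Traceback (most recent call last):
  File "a.py", line 9, in <module>
    for r in f(c,n)[:4]:
             ~^^^^^
ValueError: it knows: banding_wheel, cuff, holder, holder_mouth, holder_seat, plaster_block, slip_jar
```

```bash
sed -i 's/"catch","end_plate",//; s/"cuff_2"/"cuff"/; s/\["scene","side"\]/["side","scene"]/' a.py; python3 a.py
```

```text
side dict_keys(['mtx', 'camera_from_world']) [0.406 0.757 0.547]
plaster_block rect 0.96 [375. 292. 404. 325.] 
plaster_block rect 0.77 [291. 282. 352. 325.] 
plaster_block rect 0.57 [359. 229. 424. 272.] 
plaster_block location 0.9 [391. 256.] [0.367 0.215]
plaster_block location 0.87 [389. 312.] [0.365 0.352]
plaster_block location 0.79 [322. 305.] [0.481 0.358]
holder rect 0.94 [247. 191. 330. 239.] 
holder location 0.72 [286. 218.] [0.604 0.14 ]
holder_mouth location 0.62 [329. 218.] [0.509 0.123]
holder_seat location 0.68 [284. 218.] [0.609 0.143]
slip_jar rect 0.6 [224. 250. 264. 316.] 
slip_jar location 0.81 [250. 300.] [0.611 0.371]
cuff rect 0.67 [219. 243. 234. 258.] 
cuff rect 0.5 [241. 251. 256. 255.] 
cuff location 0.68 [227. 251.] [0.696 0.264]
cuff location 0.44 [244. 264.] [0.649 0.292]
scene dict_keys(['mtx', 'camera_from_world']) [0.027 0.559 0.52 ]
plaster_block rect 0.95 [308. 254. 374. 301.] 
plaster_block rect 0.73 [270. 302. 297. 342.] 
plaster_block rect 0.58 [218. 260. 262. 312.] 
plaster_block location 0.93 [344. 283.] [0.368 0.212]
plaster_block location 0.
[... 269 characters left out ...]
_jar rect 0.94 [169. 216. 217. 267.] 
slip_jar location 0.67 [192. 259.] [0.621 0.386]
cuff rect 0.47 [217. 220. 238. 233.] 
cuff rect 0.42 [214. 208. 234. 218.] 
cuff location 0.55 [233. 231.] [0.642 0.28 ]
cuff location 0.43 [224. 215.] [0.707 0.266]
{'time': 1.7, 'joints': array([ 1.215,  0.423,  1.63 ,  0.   ,  1.089, -0.019]), 'qd': array([-0.   , -0.001,  0.001,  0.001, -0.001,  0.   ]), 'joint_efforts': array([  0.   , -54.457, -27.404,   0.065,   0.017,   0.   ]), 'ee_pos': array([0.206, 0.59 , 0.223]), 'tool_rot': array([-0.527, -3.097, -0.   ]), 'force': array([-0.89 ,  1.196, -0.66 ]), 'moment': array([-0.012,  0.032,  0.006]), 'grasp_force': 0.0, 'grip_width': 1.0026801701853203}
```

View pics/scene0.png

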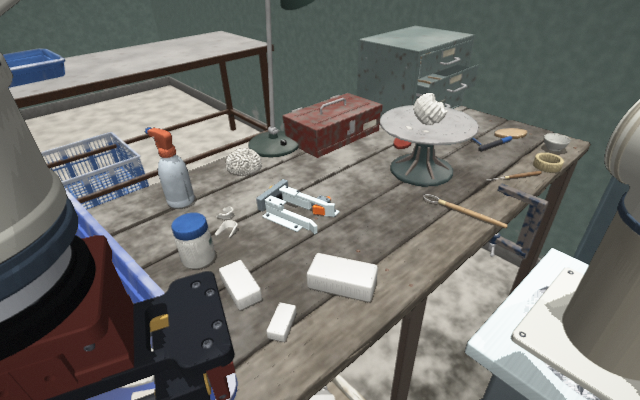

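View pics/side0.png

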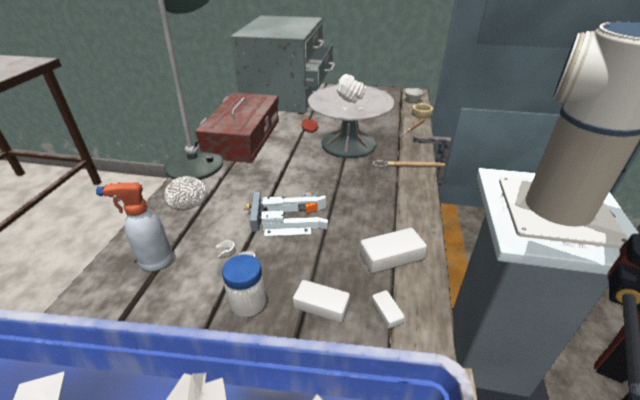

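The scene picture shows three white blocks: the large one at (343,278), the middle-sized one at (239,284) and the small one at (282,323). In the side picture they are at (392,250), (321,300) and (388,309). By the description I choose the middle one, about (0.485, 0.36). The holder is at scene (297,205), with its mouth toward the robot. The jar is at (193,240) and the wheel at (421,150).

```bash
cat > fit.py <<'E'
from h import *
from scipy.optimize import minimize
np.set_printoptions(precision=4,suppress=True)
def poly(c,p,P,L,W,H):
    x,y,a=p; R=np.array([[np.cos(a),-np.sin(a)],[np.sin(a),np.cos(a)]])
    pts=[[*(R@[u*W/2,v*L/2]+[x,y]),z] for u in(-1,1) for v in(-1,1) for z in(0,H)]
    q=np.array([proj(c,t,P) for t in pts],np.float32); return cv2.convexHull(q)[:,0]
def segment(im,rect):
    r=[int(v) for v in rect]; b=im[:,:,::-1].copy()
    m=np.full(b.shape[:2],cv2.GC_BGD,np.uint8); m[r[1]-5:r[3]+6,r[0]-5:r[2]+6]=cv2.GC_PR_FGD
    cv2.grabCut(b,m,(r[0]-5,r[1]-5,r[2]-r[0]+11,r[3]-r[1]+11),np.zeros((1,65)),np.zeros((1,65)),6,cv2.GC_INIT_WITH_RECT)
    return ((m==1)|(m==3)).astype(np.uint8)
def fit(views,p0,L=.09,W=.045,H=.03):
    S=8; ms=[]
    for c,P,m in views: ms.append(cv2.resize(m,None,fx=S/2,fy=S/2,interpolation=cv2.INTER_NEAREST))
    def cost(p):
        t=0
        for (c,P,_),m in zip(views,ms):
            z=np.zeros_like(m); cv2.fillPoly(z,[np.round((poly(c,p,P,L,W,H)+.5)*S/2*16).astype(int)],1,shift=4)
            t+=1-(z&m).sum()/(z|m).sum()
        return t
    best=min((minimize(cost,[p0[0],p0[1],a],method="Nelder-Mead",options=dict(initial_simplex=[[p0[0],p0[1],a],[p0[0]+.01,p0[1],a],[p0[0],p0[1]+.01,a],[p0[0],p0[1],a+.2]],xatol=1e-4,fatol=1e-4)) for a in np.radians(range(0,180,30))),key=lambda r:r.fun)
    return best.x,best.fun/len(views)
E
python3 - <<'E'
from fit import *
V=[]
for c,r in (("scene",(218,260,263,312)),("side",(291,282,352,325))):
    im=cv2.imread(f"pics/{c}0.png")[:,:,::-1]; V.append((c,vision.camera_params(c),segment(im,r)))
p,e=fit(V,(.485,.36)); print("block",p[:2],np.degrees(p[2])%180,e)
for v in V: print(v[0],fit([v],p))
for n,L,W,H in (("big",.12,.06,.04),):pass
print("wheel",onz("scene",(421,172)),onz("side",(348,145)))
print("mouth->seat", np.degrees(np.arctan2(.1435-.123,.612-.5165)))
T=vision.camera_params("wrist");print(np.linalg.inv(T["camera_from_world"]),T["mtx"])
a=cv2.resize(cv2.imread("pics/scene0.png")[165:350,160:390],None,fx=3,fy=3,interpolation=2)
cv2.imwrite("pics/crop0.png",a)
E
```

```text
block [0.4876 0.3563] 77.20801728480932 0.35175906087451525
scene (array([0.5088, 0.3501, 1.3619]), np.float64(0.2988928105207175))
side (array([0.4847, 0.3406, 1.4325]), np.float64(0.33738130367343855))
wheel [ 0.5093 -0.2192  0.    ] [ 0.5091 -0.2186 -0.    ]
mouth->seat 12.11524180245786
[[ 0.3312 -0.9022 -0.2763  0.1308]
 [ 0.9436  0.3166  0.0972  0.6162]
 [-0.0002 -0.2929  0.9562  0.384 ]
 [ 0.      0.      0.      1.    ]] [[302.4305   0.     319.0201]
 [  0.     302.4305 199.546 ]
 [  0.       0.       1.    ]]
```

View pics/crop0.png

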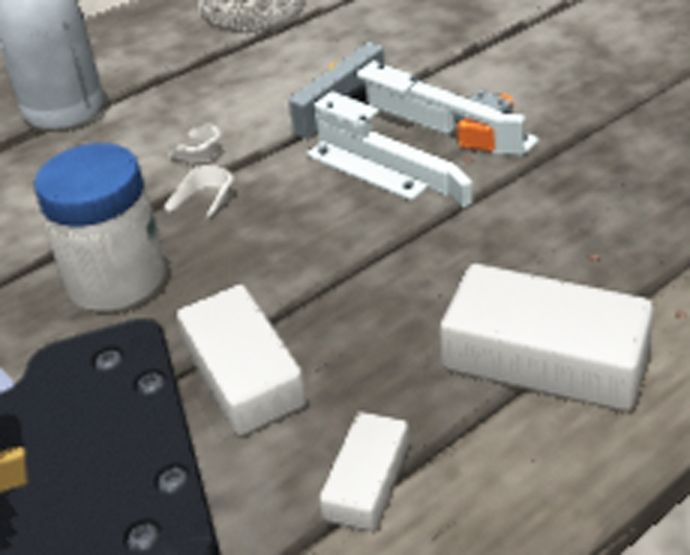

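The crop shows the middle block clearly. Its top-face corners are at scene pixels (219,269), (241,260), (261,289) and (240,300), next to the smaller block at (282,323) and the big one at (343,278). The holder's catch is orange at (319,210), shut.

```bash
python3 - <<'E'
from fit import *
import fit as F
def seg(im,rect):
    r=[int(v) for v in rect]; m=np.zeros(im.shape[:2],np.uint8)
    s=im[r[1]-4:r[3]+5,r[0]-4:r[2]+5].min(2); t,b=cv2.threshold(s.copy(),0,1,cv2.THRESH_OTSU)
    n,l,st,_=cv2.connectedComponentsWithStats(b); k=1+st[1:,4].argmax(); m[r[1]-4:r[3]+5,r[0]-4:r[2]+5]=(l==k); print("otsu",t,st[k]); return m
q=np.array([onz("scene",(160+(x-.5)/3,165+(y-.5)/3),.03)[:2] for x,y in((178,312),(242,286),(303,372),(240,405))]);print(q,q.mean(0),np.linalg.norm(np.roll(q,-1,0)-q,axis=1))
V=[]
for c,r in (("scene",(218,260,263,312)),("side",(291,282,352,325))):
    im=cv2.imread(f"pics/{c}0.png")[:,:,::-1]; V.append((c,vision.camera_params(c),seg(im,r)))
p,e=fit(V,q.mean(0)); print("block",p[:2],np.degrees(p[2])%180,e)
for v in V: print(v[0],fit([v],p))
E
```

```text
[[0.5288 0.3724]
 [0.5214 0.3318]
 [0.4365 0.3443]
 [0.4405 0.3837]] [0.4818 0.3581] [0.0413 0.0858 0.0395 0.089 ]
otsu 167.0 [  5   4  41  43 987]
otsu 170.0 [   6    2   56   36 1182]
block [0.4875 0.3571] 76.7012111054665 0.3003793429301528
scene (array([0.5037, 0.352 , 1.3546]), np.float64(0.2487064009198927))
side (array([0.4849, 0.3442, 1.4015]), np.float64(0.29279988012287406))
```

>>> apply_moves(motion=[0.032, -0.029, 0, 1.4, 0.032, -0.029, 0, 1.4, 0.032, -0.029, 0, 1.4, 0.032, -0.029, 0, 1.4, 0.032, -0.029, 0, 1.4])

```text
time: 2.2
ee_pos: [0.3676, 0.4437, 0.2228]
tool_rot: [0.334, 3.124, 0.0]
force: [0.6, 0.6, -0.1]
grip_width: 1.0
grasp_force: 0.0
```

>>> apply_moves(motion=[0.032, -0.028, 0, 1.4, 0.032, -0.028, 0, 1.4, 0.031, -0.028, 0, 1.4, 0, 0, 0, 0, 0, 0, 0, 0])

```text
time: 2.7
ee_pos: [0.462, 0.3603, 0.2226]
tool_rot: [-0.226, -3.133, -0.0]
force: [0.3, 0.9, -0.2]
grip_width: 0.998
grasp_force: 0.0
```

```bash
python3 - <<'E'
from h import *
np.set_printoptions(precision=4,suppress=True)
P=vision.camera_params("wrist"); s=env.read_state(); im=vision.snapshot("wrist"); cv2.imwrite("pics/w1.png",im[:,:,::-1])
import pickle; pickle.dump(P,open("w1.pkl","wb")); print(s["time"],s["ee_pos"],s["tool_rot"])
for n in("plaster_block","holder_mouth","holder_seat"):
    for r in nets.mark_of("wrist",n): print(n,r["conf"],r["location"],onz("wrist",r["location"],0,P))
for r in nets.recognise("wrist","plaster_block"): print(r)
E
```

```text
2.7 [0.462  0.3603 0.2226] [-0.2258 -3.1332 -0.0003]
plaster_block 0.94 [301.2, 100.1] [0.3716 0.3514 0.    ]
plaster_block 0.91 [322.7, 189.4] [0.4857 0.3614 0.    ]
plaster_block 0.91 [190.1, 113.5] [0.3674 0.2146 0.    ]
{'rect': [302.9, 156.7, 344.3, 227.8], 'conf': 0.79}
{'rect': [275.2, 75.2, 329.7, 125.5], 'conf': 0.7}
{'rect': [122.0, 53.3, 239.2, 170.7], 'conf': 0.56}
```

View pics/w1.png

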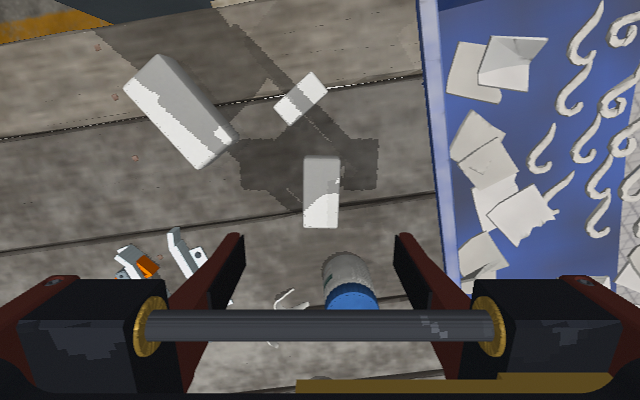

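The wrist picture shows the block's top face at about (304,157), (340,158), (338,229) and (303,227), between the fingers' closing lines. The jar is beyond it at (350,285), and the holder mouth is at (150,260).

```bash
python3 - <<'E'
from h import *
import pickle
np.set_printoptions(precision=4,suppress=True)
P=pickle.load(open("w1.pkl","rb")); im=cv2.imread("pics/w1.png")
g=im.min(2)[145:240,290:355]; b=(g>105).astype(np.uint8)
hsv=cv2.cvtColor(im,cv2.COLOR_BGR2HSV)[145:240,290:355]
n,l,st,_=cv2.connectedComponentsWithStats(b); k=1+st[1:,4].argmax(); print(st[k])
c=np.argwhere(l==k)[:,::-1].astype(np.float32); r=cv2.minAreaRect(c); q=cv2.boxPoints(r)+[290,145]; print(r,q)
w=np.array([onz("wrist",x,.03,P)[:2] for x in q]); print(w,w.mean(0),np.linalg.norm(np.roll(w,-1,0)-w,axis=1))
d=np.roll(w,-1,0)-w; print(np.degrees(np.arctan2(d[:,1],d[:,0])))
E
```

```text
[  13   12   38   72 2583]
((31.5, 47.5), (71.0, 37.0), 90.0) [[303. 157.]
 [340. 157.]
 [340. 228.]
 [303. 228.]]
[[0.4354 0.3448]
 [0.4416 0.3878]
 [0.5307 0.3766]
 [0.5239 0.3305]] [0.4829 0.3599] [0.0434 0.0897 0.0466 0.0897]
[ 81.7138  -7.1249 -98.2842 170.8249]
```

>>> apply_moves(motion=[0.001, 0.0025, -0.045, 0, 0, 0, -0.045, 0, 0, 0, -0.045, 0, 0, 0, -0.045, 0, 0, 0, -0.03, 0])

```text
time: 3.45
ee_pos: [0.4606, 0.3633, 0.0098]
tool_rot: [-0.219, -3.132, 0.003]
force: [-0.3, -0.7, -0.2]
grip_width: 0.999
grasp_force: 0.0
```

>>> apply_moves(motion=[0, 0, -0.005, 0, 0, 0, 0, 0])

```text
time: 3.65
ee_pos: [0.4618, 0.3637, 0.0072]
tool_rot: [-0.22, -3.133, 0.002]
force: [-0.0, -0.4, 0.1]
grip_width: 0.997
grasp_force: 0.0
```

>>> apply_moves(motion=[0, 0, 0, 0, 0, 0, 0, 0, 0, 0, 0, 0, 0, 0, 0, 0, 0, 0, 0, 0], claw=0.035)

```text
time: 4.15
ee_pos: [0.4628, 0.3635, 0.0083]
tool_rot: [0.222, 3.133, 0.001]
force: [-0.7, -0.0, 0.3]
grip_width: 0.582
grasp_force: 0.0
```

>>> apply_moves(motion=[0, 0, 0, 0, 0, 0, 0, 0, 0, 0, 0, 0])

```text
time: 4.45
ee_pos: [0.4626, 0.3633, 0.008]
tool_rot: [0.222, 3.134, -0.0]
force: [-0.1, -1.0, 6.2]
grip_width: 0.513
grasp_force: 29.8
```

```bash
cat > ov.py <<'E'
from h import *
def overlay(name,m,a,files=("scene0","side0")):
    a=np.radians(a); ex=np.array([np.cos(a),np.sin(a)]); ey=np.array([-ex[1],ex[0]]); o=np.array(m)+.099*ex
    out=[]
    for f,(c,x0,y0) in zip(files,(("scene",245,170),("side",235,180))):
        im=cv2.imread(f"pics/{f}.png")[y0:y0+72,x0:x0+110]; S=7; im=cv2.resize(im,None,fx=S,fy=S,interpolation=cv2.INTER_CUBIC)
        P=vision.camera_params(c)
        def L(pts,col):
            q=[(proj(c,[*(o+x*ex+y*ey),z],P)-[x0,y0]+.5)*S for x,y,z in pts]; cv2.polylines(im,[np.round(q).astype(np.int32)],False,col,1,cv2.LINE_AA)
        L([(-.099,.033,.022),(-.078,.024,.022),(.0,.024,.022)],(0,0,255)); L([(-.078,.036,.022),(.0,.036,.022)],(0,0,255))
        L([(-.099,-.033,.033),(-.078,-.024,.033),(.0,-.024,.033)],(255,0,0)); L([(-.078,-.036,.033),(0,-.036,.033)],(255,0,0))
        L([(-.099,.033,0),(-.099,-.033,0)],(0,255,0)); L([(-.099,0,0),(-.002,0,0)],(0,255,255))
        out.append(im)
    cv2.imwrite(f"pics/{name}.png",cv2.resize(np.vstack(out),None,fx=.59,fy=.59,interpolation=cv2.INTER_AREA) if 0 else np.vstack(out)[:, :770])
E
python3 - <<'E'
from ov import *
overlay("ov1",(.5165,.1228),12.1)
im=cv2.imread("pics/ov1.png"); cv2.imwrite("pics/ov1.png",cv2.resize(im,None,fx=.59,fy=.59,interpolation=cv2.INTER_AREA)); print(im.shape)
E
```

```text
(1008, 770, 3)
```

View pics/ov1.png

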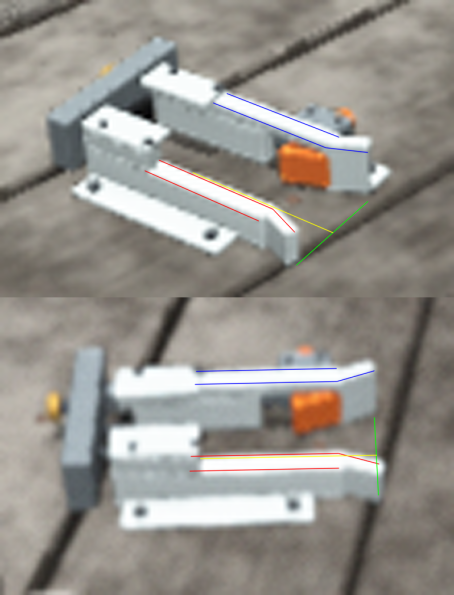

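The overlay agrees with the rails, flare and mouth in both views to about 1 px, so the holder's mouth is at (0.5165, 0.1228) with yaw 12.1°. I'll lift over the large block and move to a point in line before the mouth.

>>> apply_moves(motion=[0, 0, 0.015, 0, 0, 0, 0.02, 0, 0, 0, 0.02, 0, 0, -0.02, 0, 0, 0, -0.0275, 0, 0])

```text
time: 4.95
ee_pos: [0.4627, 0.3157, 0.0634]
tool_rot: [0.219, 3.132, 0.002]
force: [0.4, -0.6, -1.9]
grip_width: 0.512
grasp_force: 29.8
```

>>> apply_moves(motion=[0, -0.04, 0, 4, -0.005, -0.04, 0, 4, -0.01, -0.04, 0, 4, -0.01, -0.04, 0, 4, 0, -0.03, 0, 4])

```text
time: 5.45
ee_pos: [0.4342, 0.1228, 0.0621]
tool_rot: [0.329, -3.121, 0.001]
force: [0.5, 0.3, -2.0]
grip_width: 0.51
grasp_force: 29.8
```

>>> apply_moves(motion=[0, -0.02, 0, 0, 0, 0, 0, 0, 0, 0, 0, 0])

```text
time: 5.75
ee_pos: [0.4371, 0.1052, 0.0625]
tool_rot: [0.323, -3.124, -0.0]
force: [0.1, 1.1, -1.7]
grip_width: 0.513
grasp_force: 29.8
```

```bash
cat > look.py <<'E'
from ov import *
import sys
t=sys.argv[1]; s=env.read_state()
for c in("scene","side"): cv2.imwrite(f"pics/{c}{t}.png",vision.snapshot(c)[:,:,::-1])
a=cv2.imread(f"pics/scene{t}.png")[150:300,220:430]; b=cv2.imread(f"pics/side{t}.png")[150:300,230:440]
cv2.imwrite(f"pics/l{t}.png",cv2.resize(np.hstack([a,b]),None,fx=1.9,fy=1.9,interpolation=2)) if len(sys.argv)<3 else None
print(s["time"],s["ee_pos"].round(4),s["tool_rot"].round(4),s["force"].round(1),s["grip_width"],s["grasp_force"])
r=s["tool_rot"]; print("tool y deg",(2*np.degrees(np.arctan2(r[1],r[0]))-90)%180)
E
python3 look.py 1
```

```text
5.75 [0.4371 0.1052 0.0625] [ 0.3228 -3.1244 -0.    ] [ 0.1  1.1 -1.7] 0.5130486947236674 29.766735434532166
tool y deg 101.79567383489268
```

View pics/l1.png

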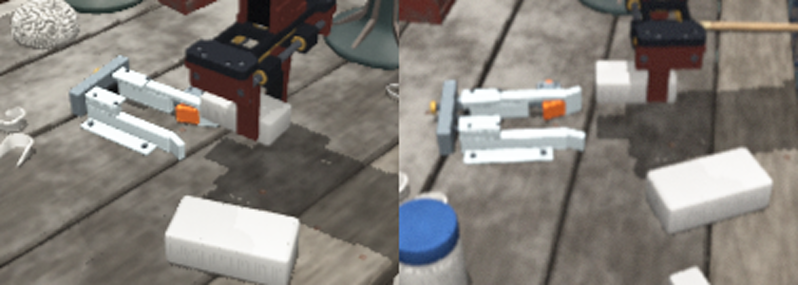

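The block is held level and lined up just before the mouth, about scene (215,110) in the crop. The holder is undisturbed and the catch is shut. Next I lower it and slide it in.

>>> apply_moves(motion=[0, 0.0005, -0.02, 0, 0, 0, -0.02, 0, 0, 0, -0.01, 0, 0, 0, -0.004, 0, 0, 0, 0, 0])

```text
time: 6.35
ee_pos: [0.4373, 0.1068, 0.0085]
tool_rot: [0.327, -3.124, 0.0]
force: [0.1, -0.2, -1.8]
grip_width: 0.515
grasp_force: 29.8
```

>>> apply_moves(motion=[0.0098, 0.0021, 0, 0.2, 0.0098, 0.0021, 0, 0, 0.0059, 0.0013, 0, 0, 0.0039, 0.0008, 0, 0, 0, 0, 0, 0])

```text
time: 6.85
ee_pos: [0.4679, 0.1128, 0.0088]
tool_rot: [-0.331, 3.123, 0.0]
force: [0.4, -0.9, -1.4]
grip_width: 0.51
grasp_force: 29.8
```

>>> apply_moves(motion=[0.0039, 0.0008, 0, 0, 0.0039, 0.0008, 0, 0, 0.0039, 0.0008, 0, 0, 0, 0, 0, 0])

```text
time: 7.25
ee_pos: [0.479, 0.1153, 0.0087]
tool_rot: [-0.331, 3.124, 0.0]
force: [-0.7, 1.3, -1.5]
grip_width: 0.515
grasp_force: 29.8
```

>>> apply_moves(motion=[0.0039, 0.0008, 0, 0, 0.0039, 0.0008, 0, 0, 0, 0, -0.0005, 0, 0, 0, 0, 0])

```text
time: 7.65
ee_pos: [0.4848, 0.1167, 0.0079]
tool_rot: [0.331, -3.121, 0.0]
force: [-4.7, 3.9, 0.6]
grip_width: 0.513
grasp_force: 29.8
```

```bash
python3 look.py 2
```

```text
7.65 [0.4848 0.1167 0.0079] [ 3.3140e-01 -3.1208e+00  1.0000e-04] [-4.7  3.9  0.6] 0.5125889424364143 29.750431180000305
tool y deg 102.12383291607057
```

View pics/l2.png

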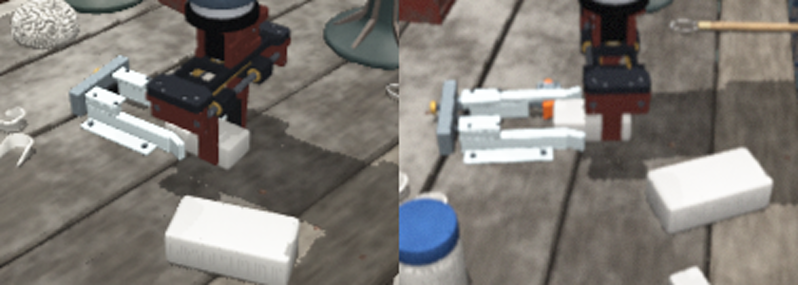

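The block's nose is in the channel at the catch ramp, with the force showing first contact (about 4 N back, 5 N toward +y). I release, go up and back, shut the fingers and push on the rear end.

>>> apply_moves(motion=[0, 0, 0, 0, 0, 0, 0, 0, 0, 0, 0, 0, 0, 0, 0, 0], claw=0.0878)

```text
time: 8.15
ee_pos: [0.4869, 0.1167, 0.0083]
tool_rot: [-0.331, 3.123, 0.0]
force: [-0.2, 0.2, 0.5]
grip_width: 0.836
grasp_force: 0.0
```

>>> apply_moves(motion=[0, 0, 0.02, 0, 0, 0, 0.03, 0, -0.02, -0.004, 0, 0, -0.0297, -0.0026, 0, 0, 0, 0, 0, 0])

```text
time: 8.65
ee_pos: [0.4326, 0.1093, 0.058]
tool_rot: [0.331, -3.12, 0.001]
force: [-0.3, -0.4, 0.6]
grip_width: 1.0
grasp_force: 0.0
```

>>> apply_moves(motion=[0, 0, 0, 0, 0, 0, 0, 0, 0, 0, 0, 0, 0, 0, 0, 0, 0, 0, 0, 0], claw=0)

```text
time: 9.15
ee_pos: [0.4371, 0.1101, 0.0581]
tool_rot: [-0.331, 3.124, 0.0]
force: [0.3, 0.7, 0.0]
grip_width: 0.584
grasp_force: 0.0
```

>>> apply_moves(motion=[0, 0, 0, 0, 0, 0, 0, 0, 0, 0, 0, 0, 0, 0, 0, 0, 0, 0, 0, 0])

```text
time: 9.65
ee_pos: [0.4367, 0.1101, 0.0582]
tool_rot: [-0.331, 3.124, -0.0]
force: [0.1, 0.0, -0.2]
grip_width: 0.128
grasp_force: 0.0
```

```bash
python3 look.py 3
```

```text
9.65 [0.4367 0.1101 0.0582] [-0.3313  3.124  -0.    ] [ 0.1  0.  -0.2] 0.12798632156858286 0.0
tool y deg 102.10576196728863
```

View pics/l3.png

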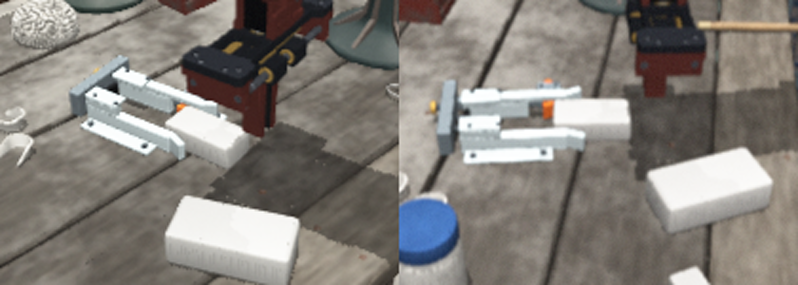

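The block sits straight in the mouth, with its rear end free at scene crop (240,150). The fingers are shut above and behind it.

>>> apply_moves(motion=[0, 0, -0.02, 0, 0, 0, -0.02, 0, 0, 0, -0.01, 0, 0, 0, 0, 0])

```text
time: 10.15
ee_pos: [0.4358, 0.1099, 0.0072]
tool_rot: [0.331, -3.122, 0.0]
force: [-0.4, 0.3, 0.7]
grip_width: 0.005
grasp_force: 0.0
```

>>> apply_moves(motion=[0.0049, 0.001, 0, 0, 0.0049, 0.001, 0, 0, 0.0029, 0.0006, 0, 0, 0.002, 0.0004, 0, 0, 0.002, 0.0004, 0, 0])

```text
time: 10.65
ee_pos: [0.4501, 0.1128, 0.0082]
tool_rot: [0.33, -3.117, 0.001]
force: [-13.0, -3.0, 11.0]
grip_width: 0.008
grasp_force: 6.5
```

>>> apply_moves(motion=[0.002, 0.0004, 0, 0, 0.002, 0.0004, 0, 0, 0.002, 0.0004, 0, 0, 0.002, 0.0004, 0, 0, 0.002, 0.0004, 0, 0])

```text
time: 11.15
ee_pos: [0.4531, 0.1133, 0.0076]
tool_rot: [0.329, -3.104, 0.003]
force: [-26.6, -5.2, 23.1]
grip_width: 0.004
grasp_force: 13.5
```

>>> apply_moves(motion=[0.002, 0.0004, 0, 0, 0.002, 0.0004, 0, 0, 0.002, 0.0004, 0, 0, 0.002, 0.0004, 0, 0, 0.002, 0.0004, 0, 0])

```text
time: 11.65
ee_pos: [0.4602, 0.1147, 0.0073]
tool_rot: [0.328, -3.099, 0.004]
force: [-27.9, -6.2, 22.4]
grip_width: 0.009
grasp_force: 14.2
```

>>> apply_moves(motion=[0, 0, 0.001, 0, 0, 0, 0, 0])

```text
time: 11.85
ee_pos: [0.4691, 0.1162, 0.0087]
tool_rot: [0.331, -3.116, 0.002]
force: [-7.7, -4.6, -0.7]
grip_width: 0.007
grasp_force: 4.1
```

>>> apply_moves(motion=[0, 0, 0.002, 0, 0, 0, 0, 0, 0, 0, 0, 0])

```text
time: 12.15
ee_pos: [0.4698, 0.1163, 0.0106]
tool_rot: [0.331, -3.117, 0.002]
force: [-6.6, -4.5, -0.5]
grip_width: 0.002
grasp_force: 3.9
```

>>> apply_moves(motion=[0.0029, 0.0006, 0, 0, 0.0029, 0.0006, 0, 0, 0.0029, 0.0006, 0, 0, 0.0029, 0.0006, 0, 0, 0, 0, 0, 0])

```text
time: 12.65
ee_pos: [0.4818, 0.1187, 0.0105]
tool_rot: [0.331, -3.117, 0.002]
force: [-5.1, -5.8, -0.9]
grip_width: 0.009
grasp_force: 3.5
```

>>> apply_moves(motion=[0.0029, 0.0006, 0, 0, 0.0029, 0.0006, 0, 0, 0.0029, 0.0006, 0, 0, 0.0029, 0.0006, 0, 0, 0, 0, 0, 0])

```text
time: 13.15
ee_pos: [0.4931, 0.1209, 0.0104]
tool_rot: [0.331, -3.117, 0.002]
force: [-6.4, -6.5, -1.8]
grip_width: 0.006
grasp_force: 3.7
```

>>> apply_moves(motion=[0.0029, 0.0006, 0, 0, 0.0029, 0.0006, 0, 0, 0.0029, 0.0006, 0, 0, 0.0029, 0.0006, 0, 0, 0, 0, 0, 0])

```text
time: 13.65
ee_pos: [0.5047, 0.1231, 0.0103]
tool_rot: [0.331, -3.116, 0.003]
force: [-6.4, -6.8, -1.4]
grip_width: 0.004
grasp_force: 3.8
```

>>> apply_moves(motion=[0.0029, 0.0008, 0, 0, 0.0029, 0.0008, 0, 0, 0.0029, 0.0008, 0, 0, 0.0029, 0.0008, 0, 0, 0, 0, 0, 0])

```text
time: 14.15
ee_pos: [0.5158, 0.126, 0.0101]
tool_rot: [0.331, -3.115, 0.003]
force: [-8.2, -7.8, -3.0]
grip_width: 0.005
grasp_force: 4.3
```

>>> apply_moves(motion=[0.0029, 0.0008, 0, 0, 0.0029, 0.0008, 0, 0, 0.0029, 0.0008, 0, 0, 0.0029, 0.0008, 0, 0, 0, 0, 0, 0])

```text
time: 14.65
ee_pos: [0.5276, 0.1293, 0.0101]
tool_rot: [0.331, -3.116, 0.003]
force: [-7.1, -8.2, -1.7]
grip_width: 0.008
grasp_force: 4.1
```

>>> apply_moves(motion=[0.002, 0.0006, 0, 0, 0.002, 0.0006, 0, 0, 0.002, 0.0006, 0, 0, 0, 0, 0, 0])

```text
time: 15.05
ee_pos: [0.5334, 0.131, 0.0101]
tool_rot: [0.331, -3.115, 0.003]
force: [-6.8, -7.9, -0.9]
grip_width: 0.005
grasp_force: 4.4
```

>>> apply_moves(motion=[0.002, 0.0005, 0, 0, 0.002, 0.0004, 0, 0, 0.002, 0.0004, 0, 0, 0.002, 0.0004, 0, 0, 0, 0, 0, 0])

```text
time: 15.55
ee_pos: [0.5421, 0.1333, 0.0103]
tool_rot: [0.331, -3.117, 0.002]
force: [-6.4, -5.7, -1.6]
grip_width: 0.005
grasp_force: 3.4
```

>>> apply_moves(motion=[0.001, 0.0002, 0, 0, 0.001, 0.0002, 0, 0, 0.001, 0.0002, 0, 0, 0, 0, 0, 0])

```text
time: 15.95
ee_pos: [0.545, 0.134, 0.0103]
tool_rot: [0.331, -3.117, 0.002]
force: [-6.3, -4.3, -1.4]
grip_width: 0.005
grasp_force: 3.5
```

>>> apply_moves(motion=[0.001, 0.0002, 0, 0, 0.001, 0.0002, 0, 0, 0, 0, 0, 0])

```text
time: 16.25
ee_pos: [0.5464, 0.1343, 0.0101]
tool_rot: [0.331, -3.116, 0.002]
force: [-7.4, -4.2, -0.8]
grip_width: 0.005
grasp_force: 4.2
```

```bash
python3 look.py 4
```

```text
16.25 [0.5464 0.1343 0.0101] [ 3.3050e-01 -3.1157e+00  2.1000e-03] [-7.4 -4.2 -0.8] 0.004586227503872313 4.218412935733795
tool y deg 102.11022875539277
```

View pics/l4.png

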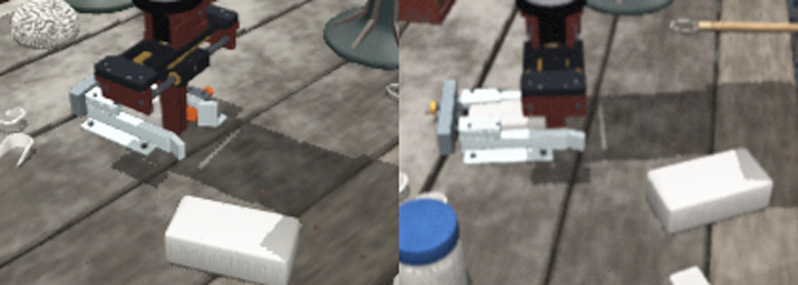

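The fingers are behind the block inside the channel, and the block is nearly under the lips. Orange still shows at scene crop (192,113), pushed aside. I continue in 1 mm steps, tracking the orange.

```bash
cat > o.py <<'E'
from h import *
import glob
def f(im,b):
    h=cv2.cvtColor(im[b[1]:b[3],b[0]:b[2]],cv2.COLOR_BGR2HSV); m=(h[...,1]>150)&(h[...,0]<18)&(h[...,2]>90); y,x=np.nonzero(m)
    return m.sum(), (x.mean()+b[0]).round(1) if m.any() else 0,(y.mean()+b[1]).round(1) if m.any() else 0
for t in "0123": print(t,f(cv2.imread(f"pics/scene{t}.png"),(305,195,345,225)),f(cv2.imread(f"pics/side{t}.png"),(300,185,335,215)))
for c,b in(("scene",(305,195,345,225)),("side",(300,185,335,215))):
    im=vision.snapshot(c)[:,:,::-1].copy(); print(c,f(im,b))
E
python3 o.py
```

```text
0 (np.int64(100), np.float64(318.3), np.float64(209.6)) (np.int64(94), np.float64(310.7), np.float64(207.0))
1 (np.int64(98), np.float64(318.1), np.float64(209.8)) (np.int64(93), np.float64(310.7), np.float64(207.0))
2 (np.int64(0), 0, 0) (np.int64(42), np.float64(307.9), np.float64(207.0))
3 (np.int64(11), np.float64(314.3), np.float64(205.9)) (np.int64(42), np.float64(308.0), np.float64(206.9))
scene (np.int64(53), np.float64(322.2), np.float64(207.3))
side (np.int64(0), 0, 0)
```

>>> apply_moves(motion=[0.001, 0.0002, 0, 0, 0.001, 0.0002, 0, 0, 0, 0, 0, 0])

```text
time: 16.75
ee_pos: [0.548, 0.1347, 0.01]
tool_rot: [0.33, -3.115, 0.002]
force: [-8.7, -4.2, -0.0]
grip_width: 0.004
grasp_force: 4.5
```

>>> apply_moves(motion=[0.001, 0.0002, 0, 0, 0.001, 0.0002, 0, 0, 0, 0, 0, 0])

```text
time: 17.05
ee_pos: [0.5496, 0.1351, 0.0099]
tool_rot: [0.33, -3.114, 0.002]
force: [-9.3, -3.8, -0.5]
grip_width: 0.004
grasp_force: 4.8
```

```bash
python3 o.py|tail -2
```

```text
scene (np.int64(61), np.float64(321.3), np.float64(207.8))
side (np.int64(0), 0, 0)
```

>>> apply_moves(motion=[0.001, 0.0002, 0, 0, 0, 0, 0, 0])

```text
time: 17.35
ee_pos: [0.5521, 0.1357, 0.0103]
tool_rot: [0.331, -3.117, 0.001]
force: [-6.2, -2.1, -1.4]
grip_width: 0.001
grasp_force: 3.1
```

>>> apply_moves(motion=[0.001, 0.0002, 0, 0, 0, 0, 0, 0])

```text
time: 17.55
ee_pos: [0.5528, 0.1358, 0.0102]
tool_rot: [0.331, -3.117, 0.002]
force: [-6.3, -2.4, -2.3]
grip_width: 0.004
grasp_force: 3.7
```

```bash
python3 o.py|tail -2
```

```text
scene (np.int64(76), np.float64(319.7), np.float64(209.6))
side (np.int64(0), 0, 0)
```

Force dropped from 9.3 to 6.2 N, and the orange centroid row is back at the shut value (209.6). The catch looks clicked, so I withdraw straight back and look.

>>> apply_moves(motion=[-0.0098, -0.0021, 0, 0, -0.0196, -0.0042, 0, 0, -0.0293, -0.0063, 0, 0, -0.0293, -0.0063, 0, 0, -0.0293, -0.0063, 0, 0])

```text
time: 18.15
ee_pos: [0.4388, 0.1115, 0.0118]
tool_rot: [-0.331, 3.121, 0.001]
force: [0.1, 0.3, -0.3]
grip_width: 0.002
grasp_force: 0.0
```

>>> apply_moves(motion=[0, 0, 0.05, 0, 0, 0, 0.05, 0, 0, 0, 0.05, 0, -0.03, -0.03, 0.03, 0, 0, 0, 0, 0])

```text
time: 18.65
ee_pos: [0.4101, 0.0817, 0.1941]
tool_rot: [-0.33, 3.117, 0.0]
force: [-0.1, 0.8, -0.5]
grip_width: 0.005
grasp_force: 0.0
```

```bash
python3 o.py; python3 look.py 5 x; python3 - <<'E'
import cv2,numpy as np
a=cv2.imread("pics/scene5.png")[170:240,245:345]; b=cv2.imread("pics/side5.png")[180:250,240:340]
cv2.imwrite("pics/z5.png",cv2.resize(np.hstack([a,b]),None,fx=4,fy=4,interpolation=2))
E
```

```text
0 (np.int64(100), np.float64(318.3), np.float64(209.6)) (np.int64(94), np.float64(310.7), np.float64(207.0))
1 (np.int64(98), np.float64(318.1), np.float64(209.8)) (np.int64(93), np.float64(310.7), np.float64(207.0))
2 (np.int64(0), 0, 0) (np.int64(42), np.float64(307.9), np.float64(207.0))
3 (np.int64(11), np.float64(314.3), np.float64(205.9)) (np.int64(42), np.float64(308.0), np.float64(206.9))
scene (np.int64(98), np.float64(318.3), np.float64(209.6))
side (np.int64(87), np.float64(311.0), np.float64(206.9))
18.75 [0.4108 0.0826 0.1913] [-3.2920e-01  3.1199e+00  6.0000e-04] [ 0.3 -0.5 -0.4] 0.011734875561249357 0.0
tool y deg 102.04638419655797
```

View pics/z5.png

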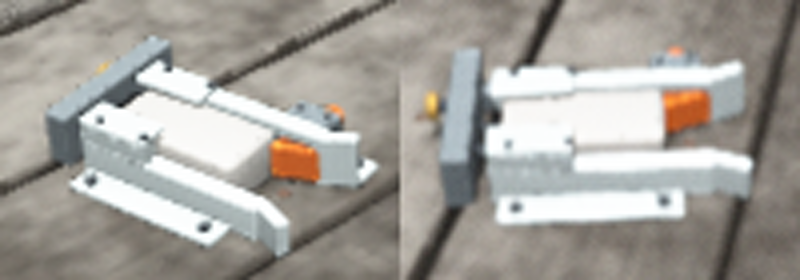

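The block is in the channel under the lips. The catch is fully out behind its rear end, at scene crop (295,160), and its area and centroid match those of the initial shut state. The job is done, so I hand it in.

```bash
python3 -c "
from station import env
print(env.hand_in())"
```

```text
the job is handed in; nothing more can be done
None
```

The middle-sized plaster block is locked in the holder: the camera shows the orange catch shut behind its rear end. It was handed in after about 19 s; peak push was about 28 N at the catch ramp and at most about 9 N near the end plate, and nothing I did came near the jar or castings.

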